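# Put the sockets, nuts and stubby screwdriver back in their trays

## Task

Clear the bench: put the two loose sockets, the two loose hex nuts and the loose stubby screwdriver into the trays where they belong; the sample fixed on each tray's ledge shows its kind, and each part gets a bay to itself. Set them down on the bay floor the way they lie now (sockets standing on end, nuts flat, screwdriver lying down), never let a socket tip over, and leave the hammer and the tin can where they are.

Things in the scene. Friction and masses are not known exactly. Their poses are not given: they have to be found in the camera images.
- socket_large_mid (a point): large loose round steel socket standing on end, small square hole on top: 44 mm diameter over its lower 27 mm, 40 mm above, 50 mm high. Point: its centre, 25 mm above its underside; z up along its axis.
- socket_small_mid (a point): small loose round steel socket standing on end, small square hole on top: 32 mm diameter over its lower 24 mm, 29 mm above, 44 mm high. Point: its centre, 22 mm above its underside; z up along its axis.
- nut_large_mid (a point): large loose steel hex nut lying flat, wide round dark hole: 50 mm across flats (58 mm across corners), 30 mm high. Point: its centre, 15 mm above its underside; x is square to a pair of flats (the other pairs at 60 and 120 deg), z up.
- nut_small_mid (a point): small loose steel hex nut lying flat, wide round dark hole: 36 mm across flats (42 mm across corners), 26 mm high. Point: its centre, 13 mm above its underside; x is square to a pair of flats (the other pairs at 60 and 120 deg), z up.
- driver_mid (a point): loose stubby screwdriver lying down, 90 mm long: black six-sided handle 26 mm across flats (flats up and down; 30 mm wide) and 60 mm long, then a thin steel blade. Point: middle of its length on its axis, 13 mm above its underside; x runs along it towards the blade; handle middle at x = -15 mm; z up.
- tray_sockets: fixed open grey tray, 128 (x) by 192 (y) mm; origin: centre of its underside. Floor 4 mm thick, walls and divider 4 mm thick, 16 mm high. Two bays side by side, each 120 (x) by 90 (y) mm inside, centres at x = 0, y = +47 and -47 mm. Ledge (12 mm high) on the +x side with a fixed sample at x = +92 mm: a round socket on end (36 mm wide, top 56 mm above the bench).
- tray_nuts: fixed open grey tray, 128 (x) by 192 (y) mm; origin: centre of its underside. Floor 4 mm thick, walls and divider 4 mm thick, 16 mm high. Two bays side by side, each 120 (x) by 90 (y) mm inside, centres at x = 0, y = +47 and -47 mm. Ledge (12 mm high) on the +x side with a fixed sample at x = +92 mm: a hex nut (41 mm wide, top 40 mm above the bench).
- tray_drivers: fixed open grey tray, 128 (x) by 192 (y) mm; origin: centre of its underside. Floor 4 mm thick, walls and divider 4 mm thick, 16 mm high. Two bays side by side, each 120 (x) by 90 (y) mm inside, centres at x = 0, y = +47 and -47 mm. Ledge (12 mm high) on the +x side with a fixed sample at x = +92 mm: a screwdriver lying along y (top 38 mm up). Use either bay, lengthwise along x.
- hammer: bystander, not to be moved: hammer lying on the bench at the robot's left; origin at the underside near its middle, x along the handle towards the head.
- can: bystander, not to be moved: closed tin can, 66 mm diameter, 90 mm high, standing at the robot's right; origin at the centre of its underside.

How it is judged:
At the end, for the whole second after the job is handed in: Both sockets stand in the socket tray and both nuts lie flat in the nut tray, one per bay, and the screwdriver lies flat in a bay of the screwdriver tray; each rests on the bay floor (height within 4 mm, tilt under 7 deg), at rest and released (((y of socket_large_mid in the frame of tray_sockets between 0.002 and 0.092 m and x of socket_large_mid in the frame of tray_sockets between -0.06 and 0.06 m and z of socket_large_mid in the frame of tray_sockets between 0.025 and 0.033 m and angle between the z axis of each of socket_large_mid, socket_small_mid and the z axis of tray_sockets, either way round below 0.12 rad and y of socket_small_mid in the frame of tray_sockets between -0.092 and -0.002 m and x of socket_small_mid in the frame of tray_sockets between -0.06 and 0.06 m and z of socket_small_mid in the frame of tray_sockets between 0.022 and 0.03 m) or (y of socket_large_mid in the frame of tray_sockets between -0.092 and -0.002 m and x of socket_large_mid in the frame of tray_sockets between -0.06 and 0.06 m and z of socket_large_mid in the frame of tray_sockets between 0.025 and 0.033 m and angle between the z axis of each of socket_large_mid, socket_small_mid and the z axis of tray_sockets, either way round below 0.12 rad and y of socket_small_mid in the frame of tray_sockets between 0.002 and 0.092 m and x of socket_small_mid in the frame of tray_sockets between -0.06 and 0.06 m and z of socket_small_mid in the frame of tray_sockets between 0.022 and 0.03 m)) and ((y of nut_large_mid in the frame of tray_nuts between 0.002 and 0.092 m and x of nut_large_mid in the frame of tray_nuts between -0.06 and 0.06 m and z of nut_large_mid in the frame of tray_nuts between 0.015 and 0.023 m and angle between the z axis of each of nut_large_mid, nut_small_mid and the z axis of tray_nuts, either way round below 0.12 rad and y of nut_small_mid in the frame of tray_nuts between -0.092 and -0.002 m and x of nut_small_mid in the frame of tray_nuts between -0.06 and 0.06 m and z of nut_small_mid in the frame of tray_nuts between 0.013 and 0.021 m) or (y of nut_large_mid in the frame of tray_nuts between -0.092 and -0.002 m and x of nut_large_mid in the frame of tray_nuts between -0.06 and 0.06 m and z of nut_large_mid in the frame of tray_nuts between 0.015 and 0.023 m and angle between the z axis of each of nut_large_mid, nut_small_mid and the z axis of tray_nuts, either way round below 0.12 rad and y of nut_small_mid in the frame of tray_nuts between 0.002 and 0.092 m and x of nut_small_mid in the frame of tray_nuts between -0.06 and 0.06 m and z of nut_small_mid in the frame of tray_nuts between 0.013 and 0.021 m)) and ((y of driver_mid in the frame of tray_drivers between 0.002 and 0.092 m and x of driver_mid in the frame of tray_drivers between -0.06 and 0.06 m and z of driver_mid in the frame of tray_drivers between 0.013 and 0.021 m and angle between driver_mid's own x axis and vertical between 1.45 and 1.69 rad) or (y of driver_mid in the frame of tray_drivers between -0.092 and -0.002 m and x of driver_mid in the frame of tray_drivers between -0.06 and 0.06 m and z of driver_mid in the frame of tray_drivers between 0.013 and 0.021 m and angle between driver_mid's own x axis and vertical between 1.45 and 1.69 rad)) and linear speed of each of socket_large, socket_small, nut_large, nut_small, driver below 0.02 m/s); the robot touches nothing.
It fails at once if a socket is tipped over (past 40 deg) (angle between any of socket_large_mid, socket_small_mid's own z axis and vertical above 0.7 rad).
It fails at once if the hammer or the can is moved by more than 20 mm or the can tipped (distance of any of hammer, can from where it was at the start of the episode above 0.02 m or angle between can's own z axis and vertical above 0.5 rad).
It also fails if it takes over 128 s, if anything falls off the work surface, if the arm or the gripper's body presses on something with over 40 N, if the wrist force passes 120 N, or if a joint passes its speed limit or range.

## Robot

A 7-joint arm with a two-finger parallel gripper is mounted at the origin on the work surface. World frame = base frame: x ahead of the robot, y to its left, z up, the work surface at z = 0. Lengths are in m, angles in rad, forces in N, time in s.
With the tool pointing down it reaches from about 0.35 to 0.9 m from the base axis. Payload 8.1 kg.
Tool frame: the origin (TCP) lies midway between the tips of the shut fingers; the grasp point (between the pads) lies 19 mm behind it; z points along the fingers, x is the direction in which the jaws open and shut, and the axes are right-handed (so a half turn about z gives the same grasp; the last joint's range is limited). The gripper opens to 92 mm and grips with 3 to 60 N. Pads are 19 mm wide; open, the fingers measure 130 mm over their backs; the gripper's body (75 mm by 190 mm) begins 47 mm behind the grasp point.
Start: joints at [-1.275, 0.434, 0.025, 1.573, -0.012, 1.134, -0.075], TCP at [0.243, 0.576, 0.227] pointing down, gripper open.
Joint ranges: [-2.62, 2.62], [-0.44, 2.09], [-1.27, 1.32], [0.08, 2.57], [-1.32, 4.46], [0.12, 2], [-2.74, 2.74]. Speed limits (rad/s): [2.22, 2.22, 3.01, 3.01, 3.14, 3.14, 3.14].

## Interface

Orientations are given as a rotation vector (axis times angle).
In Python, from cell import arm gives the robot as it stands.
- The arm moves only by the tool jog_arm, never from a script. Its argument "commands" is a list of rows, each an object with "translation": the shift along the tool's x, y, z in mm, a list of three; "turn": the turn, a rotation vector about the tool's x, y, z in rad, a list of three. A call has 1 to 12 rows; each row is the pose to reach, as a shift and turn from the pose commanded when the call began, along the tool's axes at that moment; what a row does not reach only later rows make up. A row lasts 1/12 s, in which the tool goes at most 41.7 mm and 7.16 degrees, less where a joint would pass 70% of its speed; a pose out of reach is approached as far as the arm can. A call with a gripper value outside its range is refused whole. "claw" is the closure, from -1 (fully open) to 1 (shut), so that 0 is half open, set as the call begins (left out, the last holds). The fingers move at their own pace and stop on an object; "grip_force" is the grip in N (left out, the last holds). Time passes only in rows, so rows that repeat a pose let the fingers close. It gives the time, the measured TCP pose, the force and the opening at its end, in the units of the state.
- arm.observe(): the state, without advancing time (a new reading comes with each control period).
- arm.get_image(name): name is "scene" or "top" or "wrist"; returns the picture (384x512x3 uint8, blue, green, red); there is no depth.
- arm.camera_info(name): a dict with "vertical_fov" (degrees; the focal length in pixels is half the picture's height over the tangent of half this angle, whatever the lens; pixels are square), "cx", "cy" (the principal point, pixels), "eye" and "rotation" of the camera in the world. Camera axes: x right, y up, looking along -z (the intrinsics and any distortion apply to the point x, -y, -z); pixel columns grow to the right and rows downward; lengths in m; the calibration is good to about 2 mm. The wrist camera is an equidistant fisheye: a pixel r from the principal point sees the ray r / f radians off the axis. A picture is of the moment at which its call begins: read the wrist's pose just before it. camera_info takes no time and is no camera call; for the wrist camera it gives the pose at the moment of the call.
- arm.sign_off(): hands the job in, once; it reports no verdict.
Trained networks look in the newest picture that a camera, given by its name, has taken for a name from the list of things; names that differ only in an ending like _2 or _b are one class to them, and where a whole thing is asked for, a point or a joint stands for the part that bears it (a point fixed in the world has none). Each returns a list of dicts, best first, with "confidence" (0 to 1); they miss things now and then, are a little off and sometimes report something else, mostly with a low value. They report only what shows in the picture. A call takes as long as a camera call.
- arm.trace(camera, query): "region" (384x512 bool, what is visible of it) and "box" ([left, top, width, height] in pixels, round what is visible of it).
- arm.landmark_of(camera, query): "at" ([column, row] in pixels: a listed point, or the origin of a listed thing).
The state is a dict: "clock": time; "joints": joint angles; "dq": joint speeds; "joint_efforts": joint torques, N m; "position": TCP position; "ee_rot": TCP orientation; "force": force on the tool from outside, world axes, zero at the start; "ft_torque": the same for the moment, N m; "width": opening from 0.0 (shut) to 1.0 (fully open).
Only numpy, scipy, OpenCV 4.12 (cv2) and the standard library are available. Lean on these libraries where they do the work, as an engineer would, in place of code of your own. Each camera call takes 0.05 s, during which the arm holds its last target. There are 200 camera calls.

## Working session

There is one attempt and no reset: what is moved stays moved. The work goes in short steps, Python scripts to look and compute and a tool call to move; the robot and the scene stay as the last step left them, time stands still between calls to the robot, and variables do not carry over. Pictures are saved under pics/ and viewed, about 12 in all and at most 16, crops included, and the job is handed in when it is done.

Besides the shell and the picture viewer there is one more tool, called after ">>>" as name(argument=value, ...), one argument or row to a line, values as JSON. jog_arm: Moves the arm, as the interface text tells. Its arguments: {"type":"object","properties":{"commands":{"type":"array","items":{"type":"object","properties":{"translation":{"type":"array","items":{"type":"number"}},"turn":{"type":"array","items":{"type":"number"}}}}},"claw":{"type":"number"},"grip_force":{"type":"number"}},"required":["commands"]}

```bash
ls; mkdir -p pics
python3 - <<'E'
from cell import arm
import cv2
s=arm.observe();print({k:s[k] for k in ['clock','position','ee_rot','width','force']})
for n in['scene','top']:
    cv2.imwrite(f'pics/{n}0.png',arm.get_image(n)); print(n,arm.camera_info(n))
print(arm.camera_info('wrist'))
for q in['socket_large_mid','socket_small_mid','nut_large_mid','nut_small_mid','driver_mid','tray_sockets','tray_nuts','tray_drivers','hammer','can']:
    for c in ['top']:
        print(q,c,[(round(d['confidence'],2),[round(float(x),1) for x in d['at']]) for d in arm.landmark_of(c,q)[:3]])
E
```

```text
pics
{'clock': 0.0, 'position': array([0.24255984, 0.57545982, 0.22595682]), 'ee_rot': array([ 2.61670960e+00,  1.73675211e+00, -1.91524931e-03]), 'width': 1.0008412252288263, 'force': array([-0.10882545,  0.6710322 , -0.42917187])}
scene {'vertical_fov': 55.23456277899398, 'cx': 257.7098100801853, 'cy': 189.1877547008878, 'eye': array([ 0.85898436, -0.57423543,  0.86228664]), 'rotation': array([0.65035775, 0.1908513 , 0.50510142])}
top {'vertical_fov': 45.312827357882334, 'cx': 250.24940241166752, 'cy': 187.0830981642797, 'eye': array([ 0.36982898, -0.03585881,  1.51070184]), 'rotation': array([ 0.09515951, -0.0601392 , -1.59132033])}
{'vertical_fov': 65.70646984690485, 'cx': 251.96725310702314, 'cy': 191.8471209154248, 'eye': array([0.17984989, 0.60222172, 0.38362445]), 'rotation': array([-0.22323953, -0.14734583,  1.16475744])}
socket_large_mid top [(0.42, [205.6, 206.1])]
socket_small_mid top [(0.64, [288.2, 203.2])]
nut_large_mid top [(0.48, [253.4, 208.5])]
nut_small_mid top [(0.58, [327.3, 211.1])]
driver_mid top [(0.62, [168.9, 209.0])]
tray_sockets top [(0.73, [177.6, 158.7])]
tray_nuts top [(0.95, [318.4, 158.6])]
tray_drivers top [(0.91, [250.7, 159.4]), (0.25, [202.8, 207.8])]
hammer top [(0.8, [117.9, 217.0])]
can top [(0.65, [395.5, 204.6])]
```

View pics/top0.png

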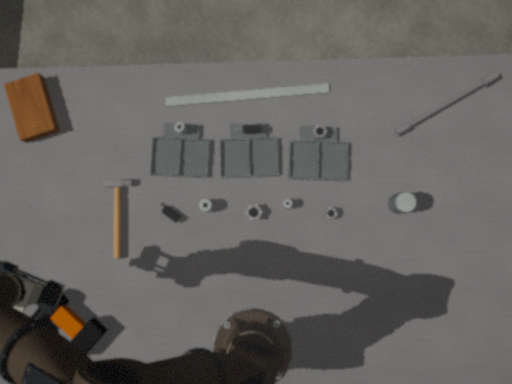

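View pics/scene0.png

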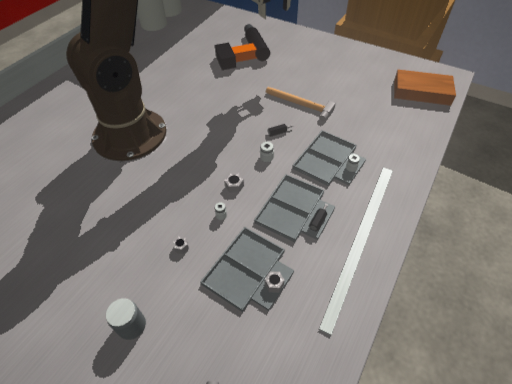

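The top picture shows the row driver (172,213), large socket (205,205), large nut (254,212), small socket (288,203), small nut (332,212). The trays behind it, left to right, are sockets (182,158), drivers (250,158) and nuts (320,160). The hammer is at the left and the can at (404,203). The scene picture agrees.

```bash
cat > h.py <<'E'
from cell import arm
import numpy as np, cv2
from scipy.spatial.transform import Rotation as R
def ray(c,uv,info=None):
    i=info or arm.camera_info(c); f=192/np.tan(np.radians(i['vertical_fov']/2))
    x,y=(uv[0]-i['cx'])/f,(uv[1]-i['cy'])/f
    if c=='wrist':
        r=np.hypot(x,y)+1e-12; d=np.array([x/r*np.sin(r),-y/r*np.sin(r),-np.cos(r)])
    else: d=np.array([x,-y,-1])
    return i['eye'],R.from_rotvec(i['rotation']).apply(d)
def at(c,uv,z,info=None):
    e,d=ray(c,uv,info); return e+d*(z-e[2])/d[2]
def px(c,P,info=None):
    i=info or arm.camera_info(c); f=192/np.tan(np.radians(i['vertical_fov']/2))
    q=R.from_rotvec(i['rotation']).inv().apply(np.atleast_2d(P)-i['eye']); x,y,z=q[:,0],-q[:,1],-q[:,2]
    if c=='wrist':
        r=np.hypot(x,y)+1e-12; k=np.arctan2(r,z)/r
    else: k=1/z
    return np.c_[i['cx']+f*x*k,i['cy']+f*y*k]
def local(P):
    s=arm.observe(); return np.round(R.from_rotvec(s['ee_rot']).inv().apply(np.array(P)-s['position'])*1000,1)
H={'socket_large_mid':.025,'socket_small_mid':.022,'nut_large_mid':.015,'nut_small_mid':.013,'driver_mid':.013,'tray_sockets':0,'tray_nuts':0,'tray_drivers':0,'can':0,'hammer':0}
E
python3 - <<'E'
from h import *
np.set_printoptions(precision=4,suppress=True)
for c in ['scene','top']: arm.get_image(c)
for q in H:
    for c in ['scene','top']:
        l=arm.landmark_of(c,q)
        t=arm.trace(c,q)
        for d in l[:1]: print(q,c,round(d['confidence'],2),at(c,d['at'],H[q])[:2])
        for d in t[:1]:
            m=d['region'];v,u=np.nonzero(m); print('    trace',round(d['confidence'],2),d['box'],at(c,(u.mean(),v.mean()),H[q])[:2])
E
```

```text
socket_large_mid scene 0.53 [0.4554 0.1413]
    trace 0.52 [261.2, 142.1, 13.9, 21.8] [0.4598 0.1377]
socket_large_mid top 0.68 [0.4579 0.1397]
    trace 0.66 [198.8, 202.7, 15.3, 11.2] [0.4602 0.1391]
socket_small_mid scene 0.57 [ 0.4588 -0.1221]
    trace 0.49 [215.4, 199.6, 16.6, 24.3] [ 0.4605 -0.1251]
socket_small_mid top 0.49 [ 0.4686 -0.131 ]
    trace 0.82 [222.8, 174.0, 18.2, 17.9] [ 0.4342 -0.0157]
nut_large_mid top 0.68 [ 0.443  -0.0131]
    trace 0.79 [245.8, 204.3, 19.8, 16.4] [ 0.4349 -0.0121]
nut_small_mid scene 0.48 [ 0.4362 -0.2648]
    trace 0.68 [292.1, 134.7, 68.4, 48.7] [0.6442 0.2137]
    trace 0.52 [289.3, 125.9, 59.5, 57.8] [ 0.6171 -0.2297]
driver_mid scene 0.73 [0.437  0.2538]
    trace 0.44 [267.8, 127.9, 26.9, 8.9] [0.4382 0.2575]
driver_mid top 0.7 [0.4411 0.2672]
    trace 0.73 [160.2, 206.6, 21.0, 18.7] [0.4372 0.2584]
tray_sockets scene 0.79 [0.6209 0.2259]
    trace 0.95 [293.8, 130.8, 73.0, 54.8] [0.6415 0.2258]
tray_sockets top 0.95 [0.625  0.2354]
    trace 0.7 [152.5, 123.1, 59.5, 55.7] [0.6421 0.2279]
tray_nuts scene 0.6 [ 0.6019 -0.2298]
    trace 0.72 [200.0, 227.6, 95.4, 81.2] [ 0.6184 -0.2347]
tray_nuts top 0.73 [ 0.6068 -0.2283]
    trace 0.72 [287.3, 126.3, 60.9, 56.2] [ 0.6197 -0.2309]
tray_drivers scene 0.7 [0.6161 0.0041]
    trace 0.69 [252.1, 175.4, 84.0, 67.6] [ 0.6323 -0.0033]
tray_drivers top 0.86 [ 0.6066 -0.0068]
    trace 0.85 [221.9, 126.5, 56.1, 52.7] [ 0.6338 -0.001 ]
can scene 0.93 [ 0.4516 -0.491 ]
    trace 0.61 [106.3, 300.5, 40.5, 38.3] [ 0.4291 -0.4814]
can top 0.65 [ 0.4509 -0.4768]
    trace 0.59 [387.7, 193.7, 25.5, 19.6] [ 0.4566 -0.4973]
hammer scene 0.58 [0.419  0.4353]
hammer top 0.59 [0.6262 0.2297]
    trace 0.73 [107.6, 180.4, 26.7, 80.1] [0.4499 0.4353]
```

>>> jog_arm(
  commands=[
    {"translation":[-217,303,0],"turn":[0,0,1.17]},
    {"translation":[-217,303,0],"turn":[0,0,1.17]},
    {"translation":[-217,303,0],"turn":[0,0,1.17]},
    {"translation":[-217,303,0],"turn":[0,0,1.17]},
    {"translation":[-217,303,0],"turn":[0,0,1.17]},
    {"translation":[-217,303,0],"turn":[0,0,1.17]},
    {"translation":[-217,303,0],"turn":[0,0,1.17]},
    {"translation":[-217,303,0],"turn":[0,0,1.17]},
    {"translation":[-217,303,0],"turn":[0,0,1.17]},
    {"translation":[-217,303,0],"turn":[0,0,1.17]},
    {"translation":[-217,303,0],"turn":[0,0,1.17]},
    {"translation":[-217,303,0],"turn":[0,0,1.17]},
  ],
)

```text
clock: 3.7
position: [0.4375, 0.2587, 0.2268]
ee_rot: [-3.141, -0.006, 0.0]
force: [-0.2, 0.8, -1.0]
width: 1.0
```

```bash
cat > look.py <<'E'
import sys
from h import *
np.set_printoptions(precision=4,suppress=True)
def look(name,qs):
    i=arm.camera_info('wrist'); s=arm.observe(); im=arm.get_image('wrist'); cv2.imwrite(f'pics/{name}.png',im)
    print('clock',round(s['clock'],2),'tcp',s['position'],'R',s['ee_rot'],'w',round(s['width'],3),'F',s['force'])
    for q in qs:
        for d in arm.landmark_of('wrist',q)[:2]: print(q,round(d['confidence'],2),np.round(d['at'],1),at('wrist',d['at'],H[q],i)[:2])
        for d in arm.trace('wrist',q)[:1]:
            m=d['region']; cs,_=cv2.findContours(m.astype('uint8'),0,2); c=max(cs,key=cv2.contourArea)[:,0]
            P=np.array([at('wrist',p,H[q] if 'tray' not in q else .016,i)[:2] for p in c])
            r=cv2.minAreaRect((P*1e3).astype('float32')); print('  trace',round(d['confidence'],2),d['box'],'rect mm',np.round(r[0],1),np.round(r[1],1),round(r[2],1))
if __name__=='__main__': look(sys.argv[1],sys.argv[2:])
E
python3 look.py w1 driver_mid socket_large_mid tray_sockets tray_drivers
```

```text
clock 3.7 tcp [0.4375 0.2587 0.2268] R [-3.141  -0.0057  0.0001] w 1.0 F [-0.1963  0.8029 -1.0417]
driver_mid 0.95 [253. 163.] [0.4376 0.2683]
  trace 0.56 [226.2, 135.2, 53.4, 59.1] rect mm [441.8 266.2] [92.7 30.3] 51.7
socket_large_mid 0.64 [265.  257.5] [0.4542 0.1425]
  trace 0.92 [253.1, 235.7, 29.9, 45.4] rect mm [460.2 114. ] [14.6 36. ] 89.5
tray_sockets 0.55 [378.9 192.6] [0.6171 0.2268]
  trace 0.58 [334.5, 117.5, 128.7, 124.1] rect mm [659.1 240.4] [161.9 213.4] 85.9
  trace 0.65 [326.5, 279.1, 41.2, 81.7] rect mm [564.3  91.1] [38.7 26.4] 1.2
```

View pics/w1.png

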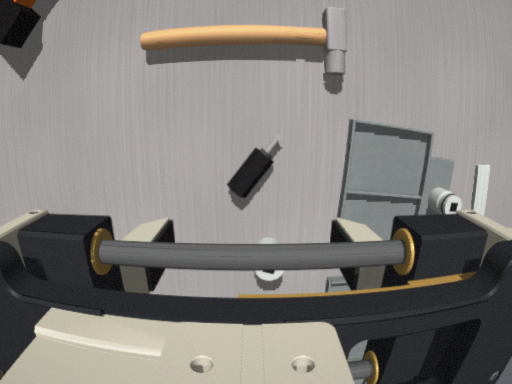

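The wrist view shows the driver's handle at (250,174) and its blade tip at (279,138), pointing about 51° from +x towards +y. The large socket is at (267,258), behind the gripper bar, and the socket tray at (385,180). I'll grasp the driver across its handle.

>>> jog_arm(
  commands=[
    {"translation":[-6,4,120],"turn":[0,0,0.67]},
    {"translation":[-6,4,120],"turn":[0,0,0.67]},
    {"translation":[-6,4,120],"turn":[0,0,0.67]},
    {"translation":[-6,4,120],"turn":[0,0,0.67]},
    {"translation":[-6,4,120],"turn":[0,0,0.67]},
    {"translation":[-6,4,120],"turn":[0,0,0.67]},
    {"translation":[-6,4,150],"turn":[0,0,0.67]},
    {"translation":[-6,4,180],"turn":[0,0,0.67]},
    {"translation":[-6,4,205],"turn":[0,0,0.67]},
    {"translation":[-6,4,219],"turn":[0,0,0.67]},
    {"translation":[-6,4,219],"turn":[0,0,0.67]},
    {"translation":[-6,4,219],"turn":[0,0,0.67]},
  ],
)

```text
clock: 5.15
position: [0.4315, 0.254, 0.0075]
ee_rot: [2.967, -1.03, -0.001]
force: [0.6, -1.0, 0.7]
width: 0.998
```

>>> jog_arm(
  commands=[
    {"translation":[0,0,0],"turn":[0,0,0]},
    {"translation":[0,0,0],"turn":[0,0,0]},
    {"translation":[0,0,0],"turn":[0,0,0]},
    {"translation":[0,0,0],"turn":[0,0,0]},
    {"translation":[0,0,0],"turn":[0,0,0]},
    {"translation":[0,0,0],"turn":[0,0,0]},
    {"translation":[0,0,0],"turn":[0,0,0]},
    {"translation":[0,0,0],"turn":[0,0,0]},
  ],
  claw=1,
  grip_force=25,
)

```text
clock: 5.82
position: [0.4317, 0.2543, 0.0078]
ee_rot: [-2.968, 1.03, -0.0]
force: [-0.1, -0.2, 0.2]
width: 0.467
```

>>> jog_arm(
  commands=[
    {"translation":[0,0,0],"turn":[0,0,0]},
    {"translation":[0,0,0],"turn":[0,0,0]},
    {"translation":[0,0,0],"turn":[0,0,0]},
    {"translation":[0,0,0],"turn":[0,0,0]},
    {"translation":[0,0,0],"turn":[0,0,0]},
    {"translation":[0,0,0],"turn":[0,0,0]},
  ],
)

```text
clock: 6.32
position: [0.4317, 0.2543, 0.0077]
ee_rot: [-2.968, 1.03, -0.0]
force: [-0.0, -0.9, 0.9]
width: 0.311
```

>>> jog_arm(
  commands=[
    {"translation":[0,0,-20],"turn":[0,0,0]},
    {"translation":[0,0,-60],"turn":[0,0,0]},
    {"translation":[0,0,-100],"turn":[0,0,0]},
    {"translation":[20,20,-130],"turn":[0,0,0.1]},
    {"translation":[181,181,-190],"turn":[0,0,0.9]},
    {"translation":[181,181,-190],"turn":[0,0,0.9]},
    {"translation":[181,181,-190],"turn":[0,0,0.9]},
    {"translation":[181,181,-190],"turn":[0,0,0.9]},
    {"translation":[181,181,-190],"turn":[0,0,0.9]},
    {"translation":[181,181,-190],"turn":[0,0,0.9]},
    {"translation":[181,181,-190],"turn":[0,0,0.9]},
    {"translation":[181,181,-190],"turn":[0,0,0.9]},
  ],
)

```text
clock: 7.32
position: [0.4617, -0.0016, 0.1981]
ee_rot: [-2.217, 2.225, -0.0]
force: [-0.1, -0.5, -1.0]
width: 0.31
```

```bash
python3 look.py w2 driver_mid tray_sockets tray_drivers tray_nuts
```

```text
clock 7.32 tcp [ 0.4617 -0.0016  0.1981] R [-2.2169  2.2247 -0.0004] w 0.31 F [-0.0717 -0.5106 -0.9801]
driver_mid 0.59 [248.9 207.2] [0.42   0.0032]
  trace 0.73 [222.9, 125.8, 57.5, 166.5] rect mm [444.7  -0.4] [ 66.2 144.5] 89.7
tray_sockets 0.75 [77.  57.8] [0.6216 0.2324]
  trace 0.77 [18.5, 0.0, 132.1, 106.9] rect mm [633.5 223.2] [198.1 153.1] 85.7
tray_drivers 0.61 [252.7  46.3] [ 0.6135 -0.0021]
  trace 0.71 [171.6, 0.0, 168.2, 101.7] rect mm [611.3  -1. ] [192.5 126.1] 89.7
tray_nuts 0.83 [419.6  74. ] [ 0.595  -0.2217]
tray_nuts 0.31 [439.1 201.8] [ 0.4199 -0.2705]
  trace 0.85 [352.7, 2.2, 127.3, 130.1] rect mm [ 623.3 -226.4] [199.  178.9] 87.1
```

View pics/w2.png

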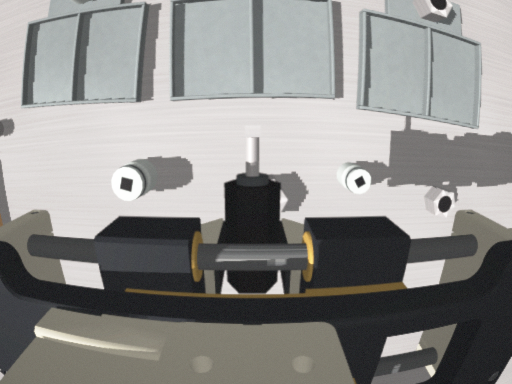

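The driver is held straight with its blade towards +x. I read the tray rim corners by eye: drivers near edge (171,99)–(334,97), sockets (23,105),(140,103),(146,4),(28,22), nuts (357,108),(478,126),(481,43),(363,12).

Run:
```python
from h import *
np.set_printoptions(precision=4,suppress=True)
for n,L in dict(drv=[(171,99),(334,97),(253,97.5),(252,2)],soc=[(23,105),(140,103),(146,4),(28,22)],nut=[(357,108),(478,126),(481,43),(363,12)]).items():
    P=np.array([at('wrist',p,.016)[:2] for p in L]); print(n,P.tolist(),P.mean(0)); print(np.degrees(np.arctan2(*(P[1]-P[0]))))
# driver blade tip / base direction at z=.198+.0055
z=.198-.0077+.013
A=at('wrist',(253,129),z);B=at('wrist',(252,178),z+.013);print('driver',A,B)
```

```text
drv [[0.5498164381597145, 0.09504408762495045], [0.5528886145836959, -0.09273487562009217], [0.5492088013910753, 0.000592780855883357], [0.6649754735536644, 0.00212480866458067]] [0.5792 0.0013]
179.06269031842578
soc [[0.5646206784373958, 0.32383318429817], [0.5474444783826267, 0.13384618272363571], [0.6721661435988897, 0.12941996186445198], [0.6875848309641812, 0.3202549077032379]] [0.618  0.2268]
-174.83409074909386
nut [[0.5417500499475336, -0.12150490551763016], [0.5363012509480307, -0.31544421197933603], [0.6586928332493023, -0.32229492759080386], [0.6629534247578317, -0.13099512334683028]] [ 0.5999 -0.2226]
-178.3906765091697
driver [0.5211 0.001  0.2033] [0.4984 0.0014 0.2163]
```

>>> jog_arm(
  commands=[
    {"translation":[44,-138,0]},
    {"translation":[44,-138,0]},
    {"translation":[44,-138,40]},
    {"translation":[44,-138,80]},
    {"translation":[44,-138,110]},
    {"translation":[44,-138,130]},
    {"translation":[44,-138,150]},
    {"translation":[44,-138,165]},
    {"translation":[44,-138,175]},
    {"translation":[44,-138,181]},
    {"translation":[44,-138,185]},
    {"translation":[44,-138,185]},
  ],
)

```text
schema error: expected keys translation, turn
```

>>> jog_arm(
  commands=[
    {"translation":[44,-138,0],"turn":[0,0,0]},
    {"translation":[44,-138,0],"turn":[0,0,0]},
    {"translation":[44,-138,40],"turn":[0,0,0]},
    {"translation":[44,-138,80],"turn":[0,0,0]},
    {"translation":[44,-138,110],"turn":[0,0,0]},
    {"translation":[44,-138,130],"turn":[0,0,0]},
    {"translation":[44,-138,150],"turn":[0,0,0]},
    {"translation":[44,-138,165],"turn":[0,0,0]},
    {"translation":[44,-138,175],"turn":[0,0,0]},
    {"translation":[44,-138,181],"turn":[0,0,0]},
    {"translation":[44,-138,185],"turn":[0,0,0]},
    {"translation":[44,-138,185],"turn":[0,0,0]},
  ],
)

```text
clock: 8.77
position: [0.5999, -0.0434, 0.0127]
ee_rot: [-2.225, 2.218, 0.0]
force: [-0.7, -0.7, -1.3]
width: 0.314
```

>>> jog_arm(
  commands=[
    {"translation":[2,0,0.5],"turn":[0,0,0]},
    {"translation":[2,0,0.5],"turn":[0,0,0]},
    {"translation":[2,0,0.5],"turn":[0,0,0]},
    {"translation":[2,0,0.5],"turn":[0,0,0]},
    {"translation":[2,0,0.5],"turn":[0,0,0]},
  ],
  claw=0.12,
)

```text
clock: 9.18
position: [0.6, -0.0455, 0.0127]
ee_rot: [-2.224, 2.218, -0.001]
force: [0.2, 0.1, -0.4]
width: 0.438
```

>>> jog_arm(
  commands=[
    {"translation":[0,0,-15],"turn":[0,0,0]},
    {"translation":[0,0,-50],"turn":[0,0,0]},
    {"translation":[0,0,-90],"turn":[0,0,0]},
    {"translation":[0,0,-130],"turn":[0,0,0]},
    {"translation":[-45,220,-210],"turn":[0,0,0]},
    {"translation":[-45,220,-210],"turn":[0,0,0]},
    {"translation":[-45,220,-210],"turn":[0,0,0]},
    {"translation":[-45,220,-210],"turn":[0,0,0]},
    {"translation":[-45,220,-210],"turn":[0,0,0]},
    {"translation":[-45,220,-210],"turn":[0,0,0]},
    {"translation":[-45,220,-210],"turn":[0,0,0]},
    {"translation":[-45,220,-210],"turn":[0,0,0]},
  ],
  claw=-1,
)

```text
clock: 10.18
position: [0.379, 0.0002, 0.2231]
ee_rot: [-2.224, 2.21, 0.005]
force: [-0.1, 0.5, -0.6]
width: 0.998
```

```bash
python3 look.py w3 driver_mid socket_large_mid socket_small_mid nut_large_mid nut_small_mid; python3 -c "
import cv2
i=cv2.imread('pics/w3.png');cv2.imwrite('pics/w3b.png',cv2.resize(i[0:300],None,fx=1.56,fy=1.56,interpolation=3))"
```

```text
clock 10.18 tcp [0.379  0.0002 0.2231] R [-2.2238  2.2105  0.0046] w 0.998 F [-0.0589  0.532  -0.6219]
driver_mid 0.74 [436.5 142.7] [ 0.4237 -0.2576]
  trace 0.64 [273.1, 0.0, 29.8, 20.1] rect mm [584.4 -44.2] [30.  29.4] 3.0
socket_large_mid 0.55 [140.4 112.2] [0.4546 0.1415]
  trace 0.74 [115.4, 92.5, 50.4, 34.9] rect mm [458.9 141.2] [60.7 41.8] 79.1
socket_small_mid 0.73 [351.3 112.1] [ 0.4551 -0.1199]
  trace 0.93 [336.8, 98.0, 35.5, 21.1] rect mm [ 459.  -122.1] [29.6 43.4] 12.3
nut_large_mid 0.64 [263.7 126.5] [ 0.4333 -0.0116]
nut_large_mid 0.57 [436.  143.2] [ 0.4231 -0.2554]
  trace 0.76 [241.1, 103.7, 50.4, 47.2] rect mm [432.4 -12.9] [57.3 53.4] 34.7
nut_small_mid 0.62 [437.3 143.6] [ 0.4226 -0.2592]
  trace 0.76 [424.8, 128.5, 32.7, 27.7] rect mm [ 425.5 -260.7] [56.1 38.1] 82.2
```

View pics/w3b.png

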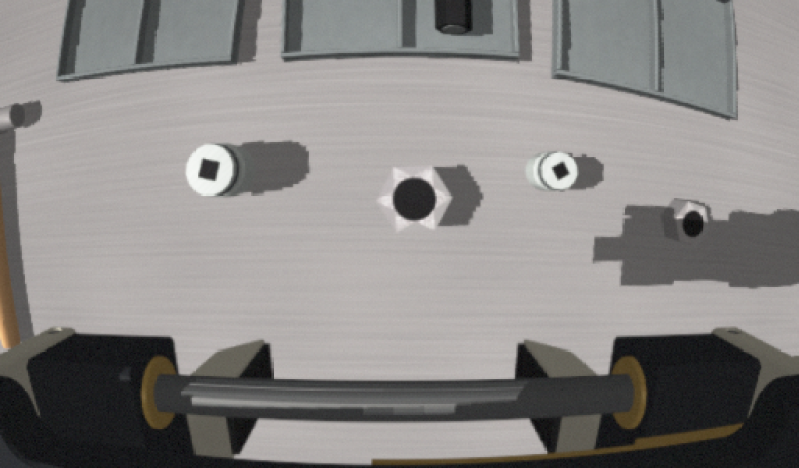

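Run:
```python
from h import *
for n,p,z in [('SL',(134,107.7),.05),('SS',(359,109),.044),('NL',(265.4,127.6),.03),('NS',(443.6,143.6),.026)]: print(n,at('wrist',p,z))
im=cv2.imread('pics/w3.png'); a=cv2.resize(im[95:155,230:305],None,fx=5,fy=5,interpolation=3); b=cv2.resize(im[115:175,405:480],None,fx=5,fy=5,interpolation=3)
cv2.imwrite('pics/nuts.png',np.hstack([a,b]))
```

```text
SL [0.46038161 0.13526932 0.05      ]
SS [ 0.45846534 -0.12529711  0.044     ]
NL [ 0.4326647  -0.01649132  0.03      ]
NS [ 0.4231686  -0.26529462  0.026     ]
```

View pics/nuts.png

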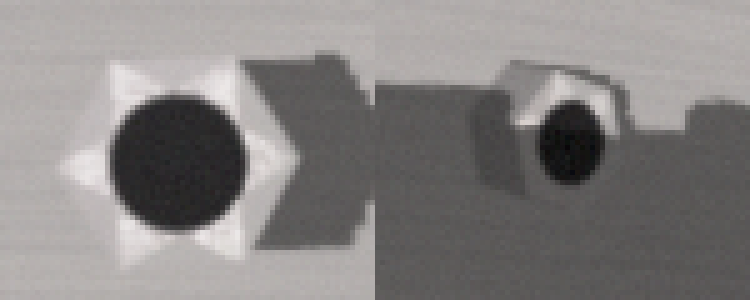

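Driver is down in the right-hand bay. The large nut has corners left and right, so its flats face world x to within about 2°. Next is the large socket.

>>> jog_arm(
  commands=[
    {"translation":[-138,-80,0],"turn":[0,0,-1.57]},
    {"translation":[-138,-80,0],"turn":[0,0,-1.57]},
    {"translation":[-138,-80,0],"turn":[0,0,-1.57]},
    {"translation":[-138,-80,0],"turn":[0,0,-1.57]},
    {"translation":[-138,-80,100],"turn":[0,0,-1.57]},
    {"translation":[-138,-80,100],"turn":[0,0,-1.57]},
    {"translation":[-138,-80,100],"turn":[0,0,-1.57]},
    {"translation":[-138,-80,100],"turn":[0,0,-1.57]},
    {"translation":[-138,-80,100],"turn":[0,0,-1.57]},
    {"translation":[-138,-80,100],"turn":[0,0,-1.57]},
    {"translation":[-138,-80,100],"turn":[0,0,-1.57]},
    {"translation":[-138,-80,100],"turn":[0,0,-1.57]},
  ],
)

```text
clock: 11.73
position: [0.4593, 0.137, 0.1218]
ee_rot: [3.14, -0.097, -0.001]
force: [-0.1, -0.6, 0.8]
width: 1.0
```

```bash
python3 look.py w4 socket_large_mid tray_sockets; python3 -c "
from h import *
print(px('wrist',[[.459,.138,.05],[.459,.138,.0]]))"
```

```text
clock 11.73 tcp [0.4593 0.137  0.1218] R [ 3.1395 -0.0973 -0.0008] w 1.0 F [-0.0762 -0.6161  0.8402]
socket_large_mid 0.9 [247.7 191.1] [0.4545 0.1398]
  trace 0.83 [224.3, 160.7, 55.8, 59.6] rect mm [458.6 139.4] [52.2 41.7] 87.6
tray_sockets 0.58 [403.5  89.3] [0.6174 0.2297]
  trace 0.92 [343.9, 0.0, 167.8, 188.6] rect mm [660.9 224.7] [192.1 217.7] 86.2
[[252.97865115 200.58382195]
 [252.83057515 186.21336882]]
```

View pics/w4.png

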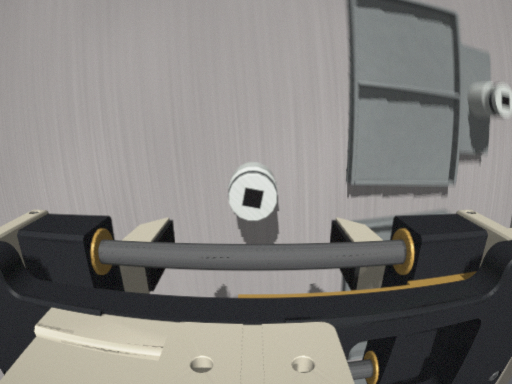

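The socket's square hole is at (253.5,199), within about 1 mm of where I predicted it, so the gripper is centred on it. The socket tray's lower corners are at (347,184) and (450,187), with the divider running from (358,87) to (457,97).

Run:
```python
from h import *
for p in [(347,184),(450,187),(457,97),(358,87),(456,17)]: print(p,at('wrist',p,.016)[:2])
```

```text
(347, 184) [0.54788422 0.13763635]
(450, 187) [0.67076497 0.12638171]
(457, 97) [0.67777794 0.22242035]
(358, 87) [0.56157267 0.22783779]
(456, 17) [0.68790077 0.31174969]
```

>>> jog_arm(
  commands=[
    {"translation":[0,-2,35],"turn":[0,0,0]},
    {"translation":[0,-2,65],"turn":[0,0,0]},
    {"translation":[0,-2,90],"turn":[0,0,0]},
    {"translation":[0,-2,105],"turn":[0,0,0]},
    {"translation":[0,-2,112],"turn":[0,0,0]},
    {"translation":[0,-2,112],"turn":[0,0,0]},
    {"translation":[0,-2,112],"turn":[0,0,0]},
  ],
)

```text
clock: 12.57
position: [0.4597, 0.139, 0.0105]
ee_rot: [3.139, -0.109, 0.0]
force: [0.5, -0.7, -0.4]
width: 0.997
```

>>> jog_arm(
  commands=[
    {"translation":[0,0,0],"turn":[0,0,0]},
    {"translation":[0,0,0],"turn":[0,0,0]},
    {"translation":[0,0,0],"turn":[0,0,0]},
    {"translation":[0,0,0],"turn":[0,0,0]},
    {"translation":[0,0,0],"turn":[0,0,0]},
    {"translation":[0,0,0],"turn":[0,0,0]},
    {"translation":[0,0,0],"turn":[0,0,0]},
    {"translation":[0,0,0],"turn":[0,0,0]},
    {"translation":[0,0,0],"turn":[0,0,0]},
    {"translation":[0,0,0],"turn":[0,0,0]},
    {"translation":[0,0,0],"turn":[0,0,0]},
    {"translation":[0,0,0],"turn":[0,0,0]},
  ],
  claw=1,
  grip_force=30,
)

```text
clock: 13.57
position: [0.4594, 0.1391, 0.0103]
ee_rot: [-3.14, 0.107, -0.0]
force: [-0.3, 0.1, 2.1]
width: 0.469
```

>>> jog_arm(
  commands=[
    {"translation":[0,0,-15],"turn":[0,0,0]},
    {"translation":[0,0,-45],"turn":[0,0,0]},
    {"translation":[0,0,-80],"turn":[0,0,0]},
    {"translation":[38,-36,-90],"turn":[0,0,0]},
    {"translation":[70,-66,-90],"turn":[0,0,0]},
    {"translation":[100,-95,-90],"turn":[0,0,0]},
    {"translation":[125,-119,-90],"turn":[0,0,0]},
    {"translation":[145,-138,-85],"turn":[0,0,0]},
    {"translation":[153,-146,-70],"turn":[0,0,0]},
    {"translation":[153,-146,-50],"turn":[0,0,0]},
    {"translation":[153,-146,-35],"turn":[0,0,0]},
    {"translation":[153,-146,-25],"turn":[0,0,0]},
  ],
)

```text
clock: 14.57
position: [0.6205, 0.2739, 0.0324]
ee_rot: [3.138, -0.106, -0.005]
force: [0.0, 0.0, -3.2]
width: 0.468
```

>>> jog_arm(
  commands=[
    {"translation":[0,0,9],"turn":[0,0,0]},
    {"translation":[0,0,15],"turn":[0,0,0]},
    {"translation":[0,0,19],"turn":[0,0,0]},
    {"translation":[0,0,21],"turn":[0,0,0]},
    {"translation":[0,0,21],"turn":[0,0,0]},
    {"translation":[0,0,21],"turn":[0,0,0]},
  ],
)

```text
clock: 15.07
position: [0.6225, 0.2745, 0.015]
ee_rot: [-3.139, 0.107, -0.002]
force: [0.1, -0.2, -2.9]
width: 0.468
```

>>> jog_arm(
  commands=[
    {"translation":[0,0,0.5],"turn":[0,0,0]},
    {"translation":[0,0,0.5],"turn":[0,0,0]},
    {"translation":[0,0,0.5],"turn":[0,0,0]},
  ],
)

```text
clock: 15.32
position: [0.6224, 0.2746, 0.0144]
ee_rot: [-3.139, 0.107, -0.002]
force: [0.3, -1.3, 1.3]
width: 0.472
```

>>> jog_arm(
  commands=[
    {"translation":[0,0,0],"turn":[0,0,0]},
    {"translation":[0,0,0],"turn":[0,0,0]},
    {"translation":[0,0,0],"turn":[0,0,0]},
    {"translation":[0,0,0],"turn":[0,0,0]},
    {"translation":[0,0,0],"turn":[0,0,0]},
    {"translation":[0,0,-15],"turn":[0,0,0]},
    {"translation":[0,0,-45],"turn":[0,0,0]},
    {"translation":[0,0,-80],"turn":[0,0,0]},
    {"translation":[0,0,-100],"turn":[0,0,0]},
    {"translation":[0,0,-105],"turn":[0,0,0]},
  ],
  claw=-0.35,
)

```text
clock: 16.15
position: [0.6243, 0.2749, 0.1232]
ee_rot: [-3.137, 0.107, -0.009]
force: [0.2, -0.3, 0.5]
width: 0.673
```

>>> jog_arm(
  commands=[
    {"translation":[-137,408,0],"turn":[0,0,-0.07]},
    {"translation":[-137,408,0],"turn":[0,0,-0.07]},
    {"translation":[-137,408,0],"turn":[0,0,-0.07]},
    {"translation":[-137,408,0],"turn":[0,0,-0.07]},
    {"translation":[-137,408,0],"turn":[0,0,-0.07]},
    {"translation":[-137,408,0],"turn":[0,0,-0.07]},
    {"translation":[-137,408,0],"turn":[0,0,-0.07]},
    {"translation":[-137,408,0],"turn":[0,0,-0.07]},
    {"translation":[-137,408,0],"turn":[0,0,-0.07]},
    {"translation":[-137,408,0],"turn":[0,0,-0.07]},
    {"translation":[-137,408,0],"turn":[0,0,-0.07]},
    {"translation":[-137,408,0],"turn":[0,0,-0.07]},
  ],
  claw=-1,
)

```text
clock: 17.15
position: [0.4552, -0.1276, 0.1186]
ee_rot: [3.141, -0.008, -0.001]
force: [-0.3, -0.3, -0.7]
width: 1.002
```

```bash
python3 look.py w5 socket_small_mid nut_large_mid; python3 -c "
from h import *
print(px('wrist',[[.459,-.124,.044],[.459,-.124,.0]]))"
```

```text
clock 17.15 tcp [ 0.4552 -0.1276  0.1186] R [ 3.1406 -0.008  -0.0012] w 1.002 F [-0.3069 -0.338  -0.7496]
socket_small_mid 0.72 [257.7 188.9] [ 0.459 -0.123]
  trace 0.88 [242.0, 168.4, 35.0, 43.3] rect mm [ 458.9 -122.5] [40. 31.] 89.1
nut_large_mid 0.65 [228.1  64.7] [ 0.4339 -0.0135]
  trace 0.82 [195.6, 30.0, 59.8, 69.8] rect mm [431.3 -11.2] [62.3 53.5] 89.6
[[254.52840282 203.538956  ]
 [254.16461129 190.35644084]]
```

View pics/w5.png

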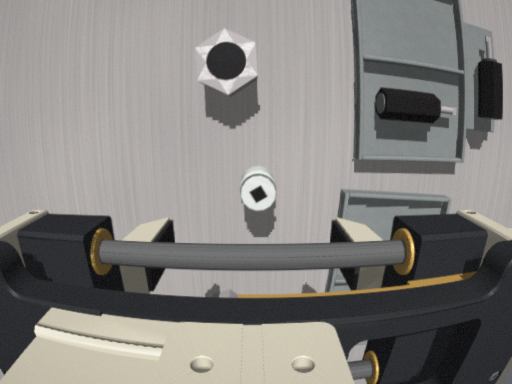

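The small socket's hole is at (258.5,193). The large nut's hole is at (226,61) with corners along world y. The driver lies well inside its bay.

Run:
```python
from h import *
S=at('wrist',(258.5,193),.044);N=at('wrist',(226,61),.030);print(S,N,local([S[0],S[1],.010]))
```

```text
[ 0.46215273 -0.11511499  0.044     ] [ 0.43525365 -0.00737799  0.03      ] [  4.1  -6.8 108.4]
```

The first figure used a camera pose from after the picture, when the arm was still settling. Corrected for that, the socket is at (0.459,-0.122), right under the tool.

>>> jog_arm(
  commands=[
    {"translation":[1,0,35],"turn":[0,0,0]},
    {"translation":[1,0,65],"turn":[0,0,0]},
    {"translation":[1,0,90],"turn":[0,0,0]},
    {"translation":[1,0,103],"turn":[0,0,0]},
    {"translation":[1,0,108],"turn":[0,0,0]},
    {"translation":[1,0,108],"turn":[0,0,0]},
    {"translation":[1,0,108],"turn":[0,0,0]},
  ],
)

```text
clock: 17.98
position: [0.459, -0.1229, 0.011]
ee_rot: [-3.141, -0.005, -0.0]
force: [-0.4, 0.1, -0.1]
width: 1.004
```

>>> jog_arm(
  commands=[
    {"translation":[0,0,0],"turn":[0,0,0]},
    {"translation":[0,0,0],"turn":[0,0,0]},
    {"translation":[0,0,0],"turn":[0,0,0]},
    {"translation":[0,0,0],"turn":[0,0,0]},
    {"translation":[0,0,0],"turn":[0,0,0]},
    {"translation":[0,0,0],"turn":[0,0,0]},
    {"translation":[0,0,0],"turn":[0,0,0]},
    {"translation":[0,0,0],"turn":[0,0,0]},
    {"translation":[0,0,0],"turn":[0,0,0]},
    {"translation":[0,0,0],"turn":[0,0,0]},
    {"translation":[0,0,0],"turn":[0,0,0]},
    {"translation":[0,0,0],"turn":[0,0,0]},
  ],
  claw=1,
  grip_force=30,
)

```text
clock: 18.98
position: [0.4586, -0.1235, 0.0107]
ee_rot: [3.142, 0.003, 0.0]
force: [0.2, 0.1, -0.2]
width: 0.337
```

>>> jog_arm(
  commands=[
    {"translation":[0,0,-15],"turn":[0,0,0]},
    {"translation":[0,0,-45],"turn":[0,0,0]},
    {"translation":[0,0,-80],"turn":[0,0,0]},
    {"translation":[16,-30,-95],"turn":[0,0,0]},
    {"translation":[33,-65,-95],"turn":[0,0,0]},
    {"translation":[51,-100,-95],"turn":[0,0,0]},
    {"translation":[69,-136,-95],"turn":[0,0,0]},
    {"translation":[87,-172,-95],"turn":[0,0,0]},
    {"translation":[105,-208,-95],"turn":[0,0,0]},
    {"translation":[124,-244,-95],"turn":[0,0,0]},
    {"translation":[142,-279,-95],"turn":[0,0,0]},
    {"translation":[155,-304,-95],"turn":[0,0,0]},
  ],
)

```text
clock: 19.98
position: [0.6134, 0.1854, 0.1052]
ee_rot: [-3.14, -0.008, 0.001]
force: [0.1, 0.1, -1.5]
width: 0.337
```

>>> jog_arm(
  commands=[
    {"translation":[0,0,0],"turn":[0,0,0]},
    {"translation":[0,0,20],"turn":[0,0,0]},
    {"translation":[0,0,45],"turn":[0,0,0]},
    {"translation":[0,0,65],"turn":[0,0,0]},
    {"translation":[0,0,78],"turn":[0,0,0]},
    {"translation":[0,0,86],"turn":[0,0,0]},
    {"translation":[0,0,90],"turn":[0,0,0]},
    {"translation":[0,0,91],"turn":[0,0,0]},
    {"translation":[0,0,91],"turn":[0,0,0]},
    {"translation":[0,0,91],"turn":[0,0,0]},
  ],
)

```text
clock: 20.82
position: [0.6136, 0.181, 0.0156]
ee_rot: [-3.141, -0.003, -0.002]
force: [-0.3, 0.1, -1.4]
width: 0.34
```

>>> jog_arm(
  commands=[
    {"translation":[0,0,0.8],"turn":[0,0,0]},
    {"translation":[0,0,0.8],"turn":[0,0,0]},
    {"translation":[0,0,0.8],"turn":[0,0,0]},
  ],
)

```text
clock: 21.07
position: [0.6137, 0.1811, 0.0148]
ee_rot: [-3.141, -0.003, -0.002]
force: [-0.1, -0.9, 4.2]
width: 0.339
```

>>> jog_arm(
  commands=[
    {"translation":[0,0,0],"turn":[0,0,0]},
    {"translation":[0,0,0],"turn":[0,0,0]},
    {"translation":[0,0,0],"turn":[0,0,0]},
    {"translation":[0,0,0],"turn":[0,0,0]},
    {"translation":[0,0,0],"turn":[0,0,0]},
    {"translation":[0,0,-15],"turn":[0,0,0]},
    {"translation":[0,0,-45],"turn":[0,0,0]},
    {"translation":[0,0,-80],"turn":[0,0,0]},
    {"translation":[0,0,-110],"turn":[0,0,0]},
    {"translation":[0,0,-115],"turn":[0,0,0]},
    {"translation":[0,0,-115],"turn":[0,0,0]},
  ],
  claw=-0.13,
)

```text
clock: 21.98
position: [0.6145, 0.1812, 0.1314]
ee_rot: [-3.14, -0.003, -0.007]
force: [0.5, -0.6, -0.0]
width: 0.566
```

>>> jog_arm(
  commands=[
    {"translation":[-181,194,0],"turn":[0,0,-0.03]},
    {"translation":[-181,194,0],"turn":[0,0,-0.03]},
    {"translation":[-181,194,0],"turn":[0,0,-0.03]},
    {"translation":[-181,194,0],"turn":[0,0,-0.03]},
    {"translation":[-181,194,0],"turn":[0,0,-0.03]},
    {"translation":[-181,194,0],"turn":[0,0,-0.03]},
    {"translation":[-181,194,0],"turn":[0,0,-0.03]},
    {"translation":[-181,194,20],"turn":[0,0,-0.03]},
    {"translation":[-181,194,50],"turn":[0,0,-0.03]},
    {"translation":[-181,194,70],"turn":[0,0,-0.03]},
    {"translation":[-181,194,70],"turn":[0,0,-0.03]},
    {"translation":[-181,194,70],"turn":[0,0,-0.03]},
  ],
  claw=-1,
)

```text
clock: 22.98
position: [0.431, -0.0137, 0.0579]
ee_rot: [3.14, 0.05, -0.006]
force: [-1.0, -0.3, -0.1]
width: 1.002
```

```bash
python3 look.py w6 nut_large_mid; python3 -c "
from h import *
s=arm.observe()['position'];print(s,px('wrist',[[.433,-.013,.030]]))
im=cv2.imread('pics/w6.png');cv2.imwrite('pics/w6b.png',cv2.resize(im[120:280,150:360],None,fx=2.5,fy=2.5,interpolation=3))"
```

```text
clock 22.98 tcp [ 0.431  -0.0137  0.0579] R [ 3.1403  0.0495 -0.006 ] w 1.002 F [-1.0306 -0.2617 -0.1431]
nut_large_mid 0.72 [255.6 210.7] [ 0.4322 -0.0116]
  trace 0.76 [219.6, 170.7, 75.3, 74.9] rect mm [432.8  -9.2] [54.1 55.2] 1.8
[ 0.43296515 -0.01341807  0.05970209] [[253.6886328  219.22937683]]
```

View pics/w6b.png

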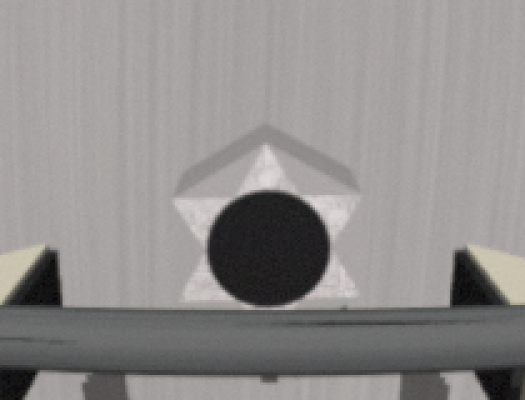

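Nut hole at crop (269,248), corner pointing up, flats facing the fingers: well centred.

>>> jog_arm(
  commands=[
    {"translation":[0,0,20],"turn":[0,0,0]},
    {"translation":[0,0,38],"turn":[0,0,0]},
    {"translation":[0,0,49],"turn":[0,0,0]},
    {"translation":[0,0,53.5],"turn":[0,0,0]},
    {"translation":[0,0,53.5],"turn":[0,0,0]},
    {"translation":[0,0,53.5],"turn":[0,0,0]},
  ],
)

```text
clock: 23.63
position: [0.4329, -0.0134, 0.0061]
ee_rot: [-3.141, -0.05, -0.002]
force: [0.5, -0.3, 1.0]
width: 1.002
```

>>> jog_arm(
  commands=[
    {"translation":[0,0,0],"turn":[0,0,0]},
    {"translation":[0,0,0],"turn":[0,0,0]},
    {"translation":[0,0,0],"turn":[0,0,0]},
    {"translation":[0,0,0],"turn":[0,0,0]},
    {"translation":[0,0,0],"turn":[0,0,0]},
    {"translation":[0,0,0],"turn":[0,0,0]},
    {"translation":[0,0,0],"turn":[0,0,0]},
    {"translation":[0,0,0],"turn":[0,0,0]},
    {"translation":[0,0,0],"turn":[0,0,0]},
    {"translation":[0,0,0],"turn":[0,0,0]},
    {"translation":[0,0,0],"turn":[0,0,0]},
    {"translation":[0,0,0],"turn":[0,0,0]},
  ],
  claw=1,
  grip_force=30,
)

```text
clock: 24.63
position: [0.4326, -0.0135, 0.0055]
ee_rot: [3.141, 0.05, 0.001]
force: [1.5, -0.4, 2.2]
width: 0.543
```

>>> jog_arm(
  commands=[
    {"translation":[0,0,-15],"turn":[0,0,0]},
    {"translation":[0,0,-45],"turn":[0,0,0]},
    {"translation":[0,0,-80],"turn":[0,0,0]},
    {"translation":[10,30,-115],"turn":[0,0,0]},
    {"translation":[19,65,-145],"turn":[0,0,0]},
    {"translation":[59,248,-145],"turn":[0,0,0]},
    {"translation":[59,248,-145],"turn":[0,0,0]},
    {"translation":[59,248,-145],"turn":[0,0,0]},
    {"translation":[59,248,-145],"turn":[0,0,0]},
    {"translation":[59,248,-145],"turn":[0,0,0]},
    {"translation":[59,248,-145],"turn":[0,0,0]},
    {"translation":[59,248,-145],"turn":[0,0,0]},
  ],
)

```text
clock: 25.63
position: [0.498, -0.2613, 0.1496]
ee_rot: [3.141, 0.044, -0.003]
force: [-0.2, 1.0, -2.9]
width: 0.539
```

>>> jog_arm(
  commands=[
    {"translation":[0,0,0],"turn":[0,0,0]},
    {"translation":[0,0,0],"turn":[0,0,0]},
  ],
)

```text
clock: 25.8
position: [0.4987, -0.2577, 0.1498]
ee_rot: [-3.14, -0.053, 0.002]
force: [-0.2, 0.4, -2.9]
width: 0.54
```

```bash
python3 look.py w7 nut_small_mid nut_large_mid tray_nuts
```

```text
clock 25.8 tcp [ 0.4987 -0.2577  0.1498] R [-3.1395 -0.0525  0.0024] w 0.54 F [-0.2286  0.4485 -2.9054]
nut_small_mid 0.57 [184.3 187.3] [ 0.4274 -0.2632]
  trace 0.56 [162.7, 167.0, 41.8, 40.0] rect mm [ 424.  -262.6] [47.  38.9] 20.5
  trace 0.65 [201.6, 186.0, 99.8, 110.2] rect mm [ 498.  -290.6] [110.  63.] 1.7
tray_nuts 0.89 [348.2 159.5] [ 0.6003 -0.2296]
  trace 0.82 [283.5, 61.9, 166.8, 165.6] rect mm [ 632.5 -219. ] [169.4 197.2] 86.7
```

View pics/w7.png

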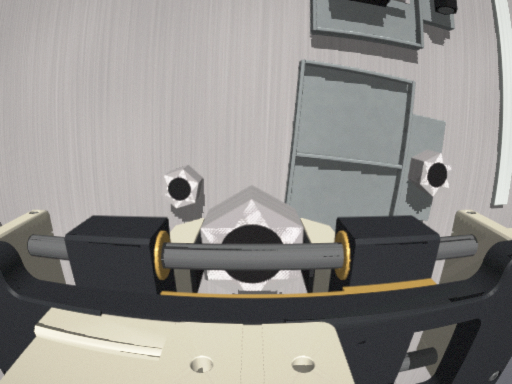

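The large nut is held level. I read the nut tray's far corners at (302,63) and (413,81), the divider from (297,156) to (403,166), and the small nut's hole at (179,188).

Run:
```python
from h import *
for p in [(302,63),(413,81),(297,156),(403,166)]: print(p,at('wrist',p,.016)[:2])
print('NS',at('wrist',(179,188),.026))
im=cv2.imread('pics/w7.png');cv2.imwrite('pics/w7b.png',cv2.resize(im[150:225,140:230],None,fx=6,fy=6,interpolation=3))
```

```text
(302, 63) [ 0.54314876 -0.13514871]
(413, 81) [ 0.66687534 -0.13862166]
(297, 156) [ 0.54210177 -0.22834653]
(403, 166) [ 0.66180354 -0.23234681]
NS [ 0.42555375 -0.26242863  0.026     ]
```

View pics/w7b.png

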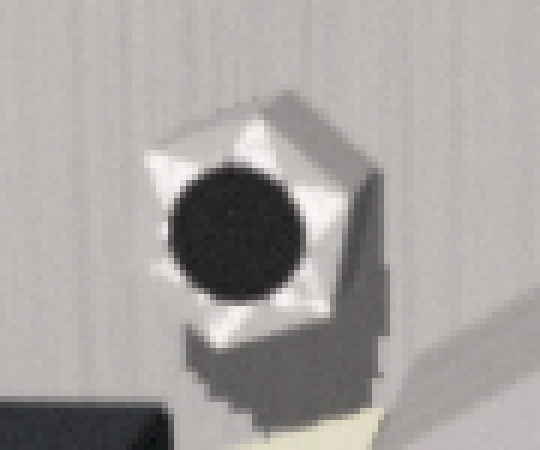

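>>> jog_arm(
  commands=[
    {"translation":[36,-23,0],"turn":[0,0,0]},
    {"translation":[72,-47,0],"turn":[0,0,0]},
    {"translation":[109,-70,10],"turn":[0,0,0]},
    {"translation":[109,-70,40],"turn":[0,0,0]},
    {"translation":[109,-70,70],"turn":[0,0,0]},
    {"translation":[109,-70,95],"turn":[0,0,0]},
    {"translation":[109,-70,115],"turn":[0,0,0]},
    {"translation":[109,-70,128],"turn":[0,0,0]},
    {"translation":[109,-70,135],"turn":[0,0,0]},
    {"translation":[109,-70,139],"turn":[0,0,0]},
    {"translation":[109,-70,140],"turn":[0,0,0]},
    {"translation":[109,-70,140],"turn":[0,0,0]},
  ],
)

```text
clock: 27.15
position: [0.6065, -0.1863, 0.0113]
ee_rot: [3.141, 0.05, 0.002]
force: [0.7, -0.2, -3.0]
width: 0.542
```

>>> jog_arm(
  commands=[
    {"translation":[-1,0,1.5],"turn":[0,0,0]},
    {"translation":[-1,0,1.5],"turn":[0,0,0]},
    {"translation":[-1,0,1.5],"turn":[0,0,0]},
  ],
)

```text
clock: 27.4
position: [0.6052, -0.1861, 0.0096]
ee_rot: [3.141, 0.05, 0.002]
force: [-1.3, -0.9, -0.6]
width: 0.542
```

>>> jog_arm(
  commands=[
    {"translation":[0,0,0],"turn":[0,0,0]},
    {"translation":[0,0,0],"turn":[0,0,0]},
    {"translation":[0,0,0],"turn":[0,0,0]},
    {"translation":[0,0,0],"turn":[0,0,0]},
    {"translation":[0,0,-15],"turn":[0,0,0]},
    {"translation":[0,0,-45],"turn":[0,0,0]},
    {"translation":[0,0,-80],"turn":[0,0,0]},
    {"translation":[0,0,-105],"turn":[0,0,0]},
    {"translation":[0,0,-110],"turn":[0,0,0]},
    {"translation":[0,0,-110],"turn":[0,0,0]},
    {"translation":[0,0,-110],"turn":[0,0,0]},
  ],
  claw=-0.35,
)

```text
clock: 28.32
position: [0.6048, -0.1857, 0.1186]
ee_rot: [-3.141, -0.051, -0.0]
force: [0.2, 0.3, -0.4]
width: 0.677
```

>>> jog_arm(
  commands=[
    {"translation":[-182,71,0],"turn":[0,0,0.175]},
    {"translation":[-182,71,0],"turn":[0,0,0.175]},
    {"translation":[-182,71,0],"turn":[0,0,0.175]},
    {"translation":[-182,71,0],"turn":[0,0,0.175]},
    {"translation":[-182,71,0],"turn":[0,0,0.175]},
    {"translation":[-182,71,0],"turn":[0,0,0.175]},
    {"translation":[-182,71,30],"turn":[0,0,0.175]},
    {"translation":[-182,71,55],"turn":[0,0,0.175]},
    {"translation":[-182,71,60],"turn":[0,0,0.175]},
    {"translation":[-182,71,60],"turn":[0,0,0.175]},
    {"translation":[-182,71,60],"turn":[0,0,0.175]},
  ],
  claw=-1,
)

```text
clock: 29.23
position: [0.4249, -0.2628, 0.0587]
ee_rot: [-3.133, 0.225, 0.003]
force: [-0.2, -0.8, 1.0]
width: 1.002
```

```bash
python3 look.py w8 nut_small_mid; python3 -c "
from h import *
im=cv2.imread('pics/w8.png');cv2.imwrite('pics/w8b.png',cv2.resize(im[120:280,150:360],None,fx=2.5,fy=2.5,interpolation=3))"
```

```text
clock 29.23 tcp [ 0.4249 -0.2628  0.0587] R [-3.1334  0.2248  0.0026] w 1.002 F [-0.1779 -0.7978  0.9812]
nut_small_mid 0.85 [251.  209.9] [ 0.4232 -0.2609]
  trace 0.83 [227.4, 179.9, 54.2, 65.1] rect mm [ 425.2 -263.7] [49.  38.6] 78.2
```

View pics/w8b.png

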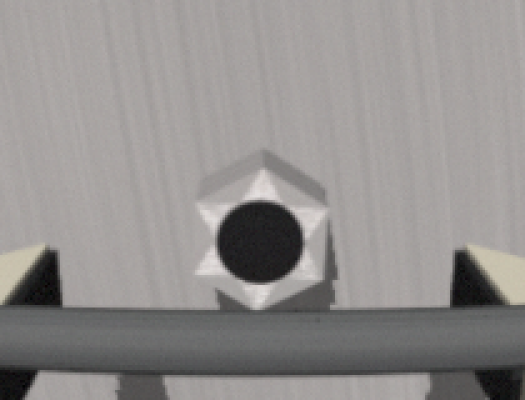

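The small nut sits centred at crop (260,241) with its flats square to the jaws. Descending to grip.

>>> jog_arm(
  commands=[
    {"translation":[0,0,20],"turn":[0,0,0]},
    {"translation":[0,0,38],"turn":[0,0,0]},
    {"translation":[0,0,48],"turn":[0,0,0]},
    {"translation":[0,0,53],"turn":[0,0,0]},
    {"translation":[0,0,53],"turn":[0,0,0]},
    {"translation":[0,0,53],"turn":[0,0,0]},
  ],
)

```text
clock: 29.88
position: [0.4255, -0.263, 0.0064]
ee_rot: [3.133, -0.225, 0.001]
force: [0.1, 0.0, -0.8]
width: 1.002
```

>>> jog_arm(
  commands=[
    {"translation":[0,0,0],"turn":[0,0,0]},
    {"translation":[0,0,0],"turn":[0,0,0]},
    {"translation":[0,0,0],"turn":[0,0,0]},
    {"translation":[0,0,0],"turn":[0,0,0]},
    {"translation":[0,0,0],"turn":[0,0,0]},
    {"translation":[0,0,0],"turn":[0,0,0]},
    {"translation":[0,0,0],"turn":[0,0,0]},
    {"translation":[0,0,0],"turn":[0,0,0]},
    {"translation":[0,0,0],"turn":[0,0,0]},
    {"translation":[0,0,0],"turn":[0,0,0]},
    {"translation":[0,0,0],"turn":[0,0,0]},
    {"translation":[0,0,0],"turn":[0,0,0]},
  ],
  claw=1,
  grip_force=30,
)

```text
clock: 30.88
position: [0.4253, -0.2628, 0.0059]
ee_rot: [-3.134, 0.225, 0.0]
force: [0.3, 0.3, -0.1]
width: 0.391
```

>>> jog_arm(
  commands=[
    {"translation":[0,0,-15],"turn":[0,0,0]},
    {"translation":[0,0,-45],"turn":[0,0,0]},
    {"translation":[0,0,-75],"turn":[0,0,0]},
    {"translation":[30,-2,-85],"turn":[0,0,0]},
    {"translation":[65,-4,-85],"turn":[0,0,0]},
    {"translation":[100,-6,-85],"turn":[0,0,0]},
    {"translation":[135,-8,-85],"turn":[0,0,0]},
    {"translation":[165,-10,-85],"turn":[0,0,0]},
    {"translation":[177,-10,-80],"turn":[0,0,0]},
    {"translation":[177,-10,-65],"turn":[0,0,0]},
    {"translation":[177,-10,-45],"turn":[0,0,0]},
    {"translation":[177,-10,-30],"turn":[0,0,0]},
  ],
)

```text
clock: 31.88
position: [0.6015, -0.2777, 0.0342]
ee_rot: [-3.133, 0.224, 0.002]
force: [-0.2, 0.7, -1.4]
width: 0.392
```

>>> jog_arm(
  commands=[
    {"translation":[0,0,12],"turn":[0,0,0]},
    {"translation":[0,0,19],"turn":[0,0,0]},
    {"translation":[0,0,24],"turn":[0,0,0]},
    {"translation":[0,0,26],"turn":[0,0,0]},
    {"translation":[0,0,26],"turn":[0,0,0]},
    {"translation":[0,0,26],"turn":[0,0,0]},
  ],
)

```text
clock: 32.38
position: [0.6024, -0.2784, 0.0107]
ee_rot: [3.133, -0.225, 0.002]
force: [0.5, -0.4, -1.1]
width: 0.391
```

>>> jog_arm(
  commands=[
    {"translation":[0,0,0.6],"turn":[0,0,0]},
    {"translation":[0,0,0.6],"turn":[0,0,0]},
    {"translation":[0,0,0.6],"turn":[0,0,0]},
  ],
)

```text
clock: 32.63
position: [0.6024, -0.2784, 0.01]
ee_rot: [3.133, -0.224, 0.002]
force: [0.2, 0.3, 3.4]
width: 0.39
```

>>> jog_arm(
  commands=[
    {"translation":[0,0,0],"turn":[0,0,0]},
    {"translation":[0,0,0],"turn":[0,0,0]},
    {"translation":[0,0,0],"turn":[0,0,0]},
    {"translation":[0,0,0],"turn":[0,0,0]},
    {"translation":[0,0,-15],"turn":[0,0,0]},
    {"translation":[0,0,-45],"turn":[0,0,0]},
    {"translation":[0,0,-80],"turn":[0,0,0]},
    {"translation":[0,0,-120],"turn":[0,0,0]},
    {"translation":[0,0,-160],"turn":[0,0,0]},
    {"translation":[0,0,-200],"turn":[0,0,0]},
    {"translation":[0,0,-230],"turn":[0,0,0]},
    {"translation":[0,0,-240],"turn":[0,0,0]},
  ],
  claw=-0.17,
)

```text
clock: 33.63
position: [0.6033, -0.2796, 0.2549]
ee_rot: [3.131, -0.225, 0.011]
force: [0.5, -0.8, 1.1]
width: 0.582
```

>>> jog_arm(
  commands=[
    {"translation":[-200,-265,-20],"turn":[0,0,1.4]},
    {"translation":[-200,-265,-20],"turn":[0,0,1.4]},
    {"translation":[-200,-265,-20],"turn":[0,0,1.4]},
    {"translation":[-200,-265,-20],"turn":[0,0,1.4]},
    {"translation":[-200,-265,-20],"turn":[0,0,1.4]},
    {"translation":[-200,-265,-20],"turn":[0,0,1.4]},
    {"translation":[-200,-265,-20],"turn":[0,0,1.4]},
    {"translation":[-200,-265,-20],"turn":[0,0,1.4]},
    {"translation":[-200,-265,-20],"turn":[0,0,1.4]},
    {"translation":[-200,-265,-20],"turn":[0,0,1.4]},
    {"translation":[-200,-265,-20],"turn":[0,0,1.4]},
    {"translation":[-200,-265,-20],"turn":[0,0,1.4]},
  ],
)

```text
clock: 34.63
position: [0.441, 0.0139, 0.269]
ee_rot: [-2.302, 2.137, 0.002]
force: [0.1, -0.1, 0.7]
width: 0.583
```

```bash
python3 look.py w9 driver_mid socket_large_mid socket_small_mid nut_large_mid nut_small_mid; python3 -c "
from h import *
s=arm.get_image('scene')
a=cv2.imread('pics/w9.png')[:300]
cv2.imwrite('pics/fin.png',np.vstack([a,cv2.resize(s[120:320,170:390],(330,300))[:, :].copy() if 0 else cv2.copyMakeBorder(cv2.resize(s[115:320,180:400],(322,300)),0,0,0,190,0)]))"
```

```text
clock 34.63 tcp [0.441  0.0139 0.269 ] R [-2.302   2.1373  0.0015] w 0.583 F [ 0.0542 -0.0524  0.6933]
driver_mid 0.7 [301.4  43.4] [ 0.6172 -0.0407]
  trace 0.72 [287.8, 16.0, 31.6, 58.0] rect mm [616.6 -44. ] [93.8 30.8] 0.7
socket_large_mid 0.71 [ 22.6 163.6] [0.4239 0.4085]
socket_large_mid 0.7 [83.1 37.1] [0.624  0.2833]
  trace 0.84 [64.0, 21.3, 40.0, 32.8] rect mm [623.  279.1] [77.3 43.2] 65.2
socket_small_mid 0.57 [143.   40.4] [0.611  0.1818]
  trace 0.74 [124.8, 28.1, 34.4, 21.6] rect mm [614.  184.4] [49.8 31.6] 61.2
nut_large_mid 0.62 [394.   66.2] [ 0.6065 -0.1824]
  trace 0.71 [375.4, 49.1, 42.3, 37.8] rect mm [ 604.6 -188.5] [60.5 68.4] 32.6
nut_small_mid 0.88 [445.7  81.3] [ 0.604  -0.2821]
  trace 0.59 [432.9, 70.1, 27.2, 24.3] rect mm [ 601.5 -280.4] [42.2 56. ] 23.1
```

View pics/fin.png

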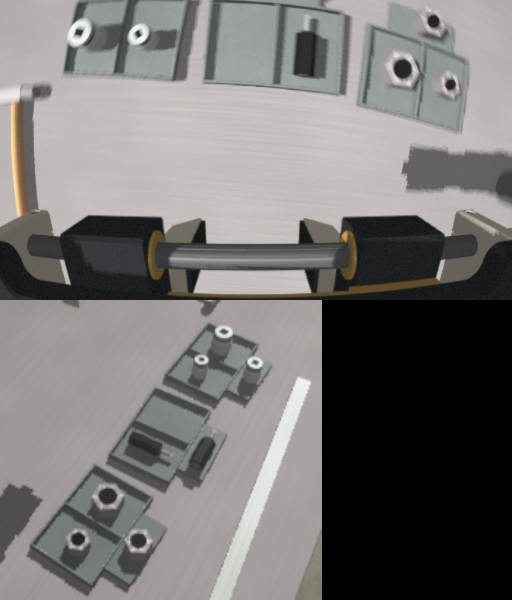

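The last picture shows every part in a bay of its own: sockets standing at (80,33) and (140,36), driver lying at (305,55), nuts flat at (403,70) and (450,85). The gripper is clear of everything. Handing in.

```bash
python3 -c "
from cell import arm
print(arm.sign_off(), arm.observe()['clock'])"
```

```text
the job is handed in; nothing more can be done
the job is handed in; nothing more can be done
```

All five parts are in their trays, and I handed the job in at about 35 s on the robot's clock. The sign-off gave no verdict. The two sockets stand in the socket tray, the two nuts lie flat in the nut tray, and the screwdriver lies along x in a bay of the driver tray.

- **Positions:** the last wrist and scene pictures show each part in a bay of its own and the gripper clear. Measured positions matched the intended spots to about 10 mm at worst. That was the large socket along y, seen at an oblique angle, and it is still well inside its bay.
- **Heights:** I set each part down from the tool height, within about 1 mm of the bay floor. I did not measure the resting heights or tilts separately; the parts look upright or flat in the pictures.
- **Disagreement:** the last search for the large socket also reported a false match near the hammer, at (0.42, 0.41). The picture shows no socket there.
- **Bystanders:** no move went near the hammer or the can. I did not measure their final positions, and the can was not in the last pictures.

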